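Fit the tube carousel on its drive spindle

TASK

Fit the white tube carousel onto the drive unit: pick it up by its square sleeve, lower it upright over the tall spindle, and turn it gently to find the drive pin, so that the pin enters the marked hole in the deck and the carousel drops fully home, flat on the grey seat. Do not force it down or let it fall, and leave the other things on the bench where they are; let go when it is home.

Things in the scene. Friction and masses are not known exactly. Their poses are not given: they have to be found in the camera images.
- drive: Drive unit fixed to the bench: flat metal box 130 x 150 x 32 mm (x, y, z) with a blue front on its -x side. Origin on the bench under the spindle's axis, the middle of the box; z up. It carries the grey seat, the spindle and the brass drive pin. Seat and pin ride on a spring mount that gives 1 mm for each 4 N of downward push, 8 mm at most; the seat turns only if forced.
- spindle_top (a point): Centre of the top of the drive unit's vertical steel spindle, 12 mm thick, 160 mm above the bench, 118 mm above the seat; its last 9 mm taper to 6 mm.
- seat_top (a point): Middle of the flat top of the drive unit's grey round seat, 100 mm across, 42 mm above the bench, around the spindle; axes as the drive unit. A brass drive pin, 8 mm thick, tapered to 5 mm, stands 9 mm out of it, 40 mm from the spindle's axis, in the +x direction give or take 0.65 rad: the seat stopped at some such angle, not measured. Its gearbox holds it (slips at 1 N m).
- carousel_grip (a point): Loose tube carousel (0.3 to 0.45 kg), lying flat on the bench at first: white deck 130 x 130 x 10 mm with an aluminium square sleeve, 28 mm wide, sides along x and y, rising from its middle to 105 mm above the underside. A 15 mm bore (square in the sleeve) runs through both. This point is in the bore's axis, 85 mm above the underside, where to grip the sleeve; z up, x towards the pin hole.
- pin_hole (a point): Lower mouth (at the underside) of the carousel's 11 mm through hole for the drive pin, 40 mm from the bore's axis along the carousel's x, with a red mark beside it on the deck's top. The four 24 mm corner holes are for tubes. With the carousel home, the spindle stands 33 mm above the grip point and 13 mm out of the sleeve.
- amber_bottle: bystander: amber glass reagent bottle with blue cap, 84 mm across, 170 tall; origin at the centre of its underside
- wash_bottle: bystander: white wash bottle with bent spout, 72 mm across, 190 tall; origin at the centre of its underside
- beaker: bystander: glass beaker, 66 mm across, 85 tall; origin at the centre of its underside
- bowl: bystander: white ceramic bowl, 100 mm across, 45 tall; origin at the centre of its underside
- dropper_a: bystander: small amber dropper bottle with red bulb, 30 mm across, 86 tall; origin at the centre of its underside
- dropper_b: bystander: small amber dropper bottle with green bulb, 30 mm across, 86 tall; origin at the centre of its underside
- powder_jar: bystander: brown cardboard powder tube, 42 mm across, 75 tall; origin at the centre of its underside
Not all that is in view belongs to the job. What is shaped like the drive but brown or orange is not meant.

How it is judged:
By the outcome, as a careful person would: the job done as asked, in the order asked, and still so for the second after the job is handed in, with the robot touching nothing.
It also fails if it takes over 69 s, if anything falls off the work surface, if the arm or the gripper's body presses on something with over 40 N, if the wrist force passes 120 N, or if a joint passes its speed limit or range.

ROBOT

A 6-joint arm with a two-finger parallel gripper is mounted at the origin on the work surface. World frame = base frame: x ahead of the robot, y to its left, z up, the work surface at z = 0. Lengths are in m, angles in rad, forces in N, time in s.
With the tool pointing down it reaches from about 0.3 to 0.875 m from the base axis. Payload 6.4 kg.
Tool frame: the origin (TCP) lies between the finger pads; the fingertips stand 25 mm ahead of it and the grasp point (between the pads) lies 6 mm ahead of it; z points along the fingers, y is the line along which they close (so a half turn about z gives the same grasp; the last joint's range is limited). The gripper opens to 85 mm and grips with 20 to 120 N. Pads are 22 mm wide; open, the fingers measure 114 mm over their backs; the gripper's body (76 mm by 85 mm) begins 54 mm behind the grasp point. The pads swing forward as they close: fully open they stand 13 mm farther back than shut.
Start: joints at [0.963, 0.181, 1.607, -0, 1.354, -0.206], TCP at [0.225, 0.529, 0.256] pointing down, gripper open.
Joint ranges: [-2.99, 2.99], [-0.89, 2.07], [0.3, 2.58], [-1.14, 4.28], [0, 2.63], [-3.12, 3.12]. Speed limits (rad/s): [2.57, 2.57, 3.01, 3.14, 3.14, 3.14].

INTERFACE

Orientations are given as a unit quaternion [w, x, y, z].
In Python, from bench import ctrl gives the robot as it stands.
- The arm moves only by the tool servo_tool, never from a script. Its argument "series" is text: rows parted by semicolons, each of 7 numbers parted by spaces: the gripper command: -1 is fully open, 1 is shut, values between are in proportion, then the shift along the tool's x, y, z in m, then the turn, a rotation vector about the tool's x, y, z in degrees. A call has 1 to 12 rows; each row is the pose to reach, as a shift and turn from the pose commanded when the call began, along the tool's axes at that moment; what a row does not reach only later rows make up. A row lasts 1/12 s, in which the tool goes at most 41.7 mm and 7.16 degrees, less where a joint would pass 70% of its speed; a pose out of reach is approached as far as the arm can. A call with a gripper value outside its range is refused whole. The fingers move at their own pace and stop on an object; the grip force is fixed at half the most. Time passes only in rows, so rows that repeat a pose let the fingers close. It gives the time, the measured TCP pose, the force, the opening and the grip force at its end, in the units of the state.
- ctrl.get_obs(): the state, without advancing time (a new reading comes with each control period).
- ctrl.camera(name): name is "side" or "top"; returns a dict with "img" (400x640x3 uint8, red, green, blue), "z_map" (400x640 float32, m along the optical axis (not along the pixel's ray), 0 where there is no reading), "fovy" (degrees; the focal length in pixels is half the picture's height over the tangent of half this angle, whatever the lens; pixels are square), "cx", "cy" (the principal point, pixels), "k1" (the pictures are not rectified: a ray, as slopes to the right and down, at radius r is drawn at 1 + k1 r^2 times it, then the intrinsics apply), "extrinsics" (4x4, takes a point from camera to world coordinates). Camera axes: x right, y down, z forward; pixel columns grow to the right and rows downward; lengths in m; the calibration is good to about 2 mm. A picture is of the moment at which its call begins.
- ctrl.hand_in(): hands the job in; it is judged then, once.
The state is a dict: "time_s": time; "q": joint angles; "dq": joint speeds; "joint_efforts": joint torques, N m; "eef_pos": TCP position; "eef_rot": TCP orientation; "wrist_force": force on the tool from outside, world axes, zero at the start; "torque": the same for the moment, N m; "opening": opening from 0.0 (shut) to 1.0 (fully open); "grasp_force": force on a finger pad.
Only numpy, scipy, OpenCV 4.12 (cv2) and the standard library are available. Lean on these libraries where they do the work, as an engineer would, in place of code of your own. Each camera call takes 0.05 s, during which the arm holds its last target. There are 200 camera calls.

## Working session

There is one attempt and no reset: what is moved stays moved. The work goes in short steps, Python scripts to look and compute and a tool call to move; the robot and the scene stay as the last step left them, time stands still between calls to the robot, and variables do not carry over. Pictures are saved under pics/ and viewed, at most 10 in all, crops included, and the job is handed in when it is done.

Besides the shell and the picture viewer there is one more tool, called after "Call:" by a JSON object that holds its "method" and its "body". servo_tool: Moves the arm, as the interface text tells. Its arguments: {"type":"object","properties":{"series":{"type":"string"}},"required":["series"]}

```bash
ls; mkdir -p pics
cat > h.py <<'E'
import numpy as np, cv2
from bench import ctrl
def cam(n):
    c=ctrl.camera(n); f=200/np.tan(np.radians(c['fovy'])/2)
    c['K']=np.array([[f,0,c['cx']],[0,f,c['cy']],[0,0,1.]]); return c
def slopes(c,uv):
    uv=np.atleast_2d(np.asarray(uv,float)); K=c['K']
    d=(uv-[K[0,2],K[1,2]])/K[0,0]; s=d.copy()
    for _ in range(20): s=d/(1+c['k1']*(s**2).sum(1,keepdims=True))
    return s
def ray(c,uv):
    s=slopes(c,uv); E=np.array(c['extrinsics'])
    return E[:3,3], np.c_[s,np.ones(len(s))]@E[:3,:3].T
def plane(c,uv,z):
    o,d=ray(c,uv); return o+d*((z-o[2])/d[:,2])[:,None]
def cloud(c):
    v,u=np.mgrid[:400,:640]; o,d=ray(c,np.c_[u.ravel(),v.ravel()])
    P=o+d*c['z_map'].reshape(-1,1); P[c['z_map'].ravel()==0]=np.nan
    return P.reshape(400,640,3)
def proj(c,P):
    E=np.linalg.inv(np.array(c['extrinsics'])); p=np.atleast_2d(P)@E[:3,:3].T+E[:3,3]
    s=p[:,:2]/p[:,2:]; s=s*(1+c['k1']*(s**2).sum(1,keepdims=True))
    return s*c['K'][0,0]+[c['cx'],c['cy']]
def save(c,name,box=None,k=1):
    im=c['img'][:,:,::-1]
    if box: im=im[box[1]:box[3],box[0]:box[2]]
    cv2.imwrite('pics/'+name,cv2.resize(im,None,fx=k,fy=k,interpolation=cv2.INTER_CUBIC))
E
python3 - <<'E'
from h import *
for n in('top','side'):
    c=cam(n); save(c,n+'0.png'); print(n,c['fovy'],c['k1'],np.round(c['extrinsics'],3).tolist())
print(ctrl.get_obs())
E
```

```text
pics
top 44.02701532849438 -0.009909655531976513 [[0.025, -0.992, 0.124, 0.297], [-1.0, -0.026, -0.008, 0.012], [0.011, -0.124, -0.992, 1.674], [0.0, 0.0, 0.0, 1.0]]
side 46.33640021328314 -0.05209227175458716 [[-0.986, -0.109, 0.123, 0.329], [-0.164, 0.695, -0.7, 1.063], [-0.009, -0.71, -0.704, 1.181], [0.0, 0.0, 0.0, 1.0]]
{'time_s': 0.1, 'q': array([ 9.62693467e-01,  1.81493139e-01,  1.60786362e+00, -7.88273554e-06,
        1.35381021e+00, -2.06307981e-01]), 'dq': array([-0.0005123 , -0.00041063, -0.00324778,  0.00030823,  0.00059896,
       -0.0001292 ]), 'joint_efforts': array([ 5.96501686e-04, -4.45872509e+01, -3.52244568e+01, -2.64340233e-04,
        4.16703610e-03, -1.09945418e-05]), 'eef_pos': array([0.22459849, 0.52884151, 0.25548083]), 'eef_rot': array([-3.08216671e-04,  1.99547905e-01,  9.79887756e-01, -7.24318134e-04]), 'wrist_force': array([-0.01330476, -0.00239769, -0.51621761]), 'torque': array([0.0009731 , 0.01672822, 0.00671513]), 'grasp_force': 0.0, 'opening': 0.9995651524481706}
```

View pics/top0.png

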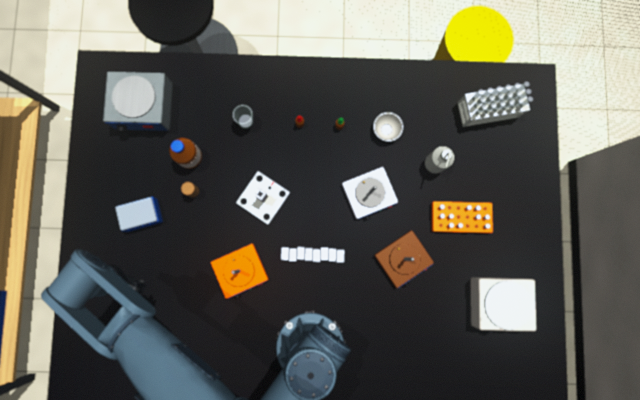

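View pics/side0.png

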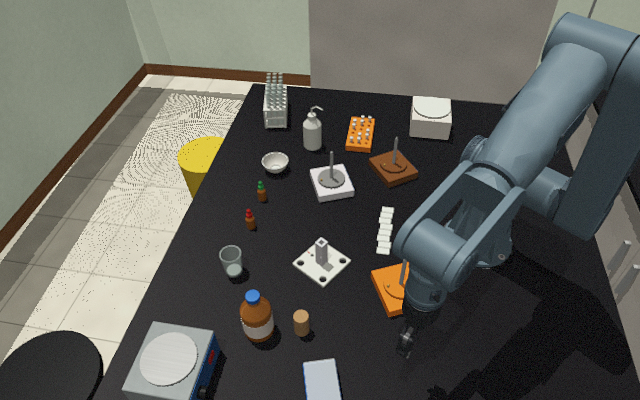

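The carousel is at top (263,197) and side (321,262). There are three drive-like units: light metal at top (370,193) / side (331,182), orange at top (239,270), and brown at top (404,260). The metal one fits, since orange and brown are excluded. I'll confirm it in one enlarged crop and measure.

Run:
```python
from h import *
t=cam('top'); s=cam('side')
def crop(c,b,k): return cv2.resize(c['img'][b[1]:b[3],b[0]:b[2],::-1],(400,300),interpolation=cv2.INTER_CUBIC)
im=np.vstack([np.hstack([crop(t,(330,155,410,215),5),crop(s,(290,140,370,200),5)]),np.hstack([crop(t,(223,167,303,227),5),crop(s,(280,228,360,288),5)])])
cv2.imwrite('pics/crop1.png',im)
for c,n,boxes in((t,'top',[(330,155,410,230),(223,160,303,235)]),(s,'side',[(300,150,365,205),(285,230,360,290)])):
    P=cloud(c)
    for b,zs in zip(boxes,[[(.02,.036),(.038,.046),(.07,.17)],[(.005,.015),(.09,.112)]]):
        Q=P[b[1]:b[3],b[0]:b[2]].reshape(-1,3)
        for lo,hi in zs:
            m=(Q[:,2]>lo)&(Q[:,2]<hi); q=Q[m]
            if len(q)<3: print(n,lo,len(q)); continue
            r=cv2.minAreaRect((q[:,:2]*1000).astype(np.float32)); print(n,lo,len(q),np.round(q.mean(0),4),'med z',np.round(np.median(q[:,2]),4),r)
    hsv=cv2.cvtColor(c['img'],cv2.COLOR_RGB2HSV)
    b=boxes[1]; h=hsv[b[1]:b[3],b[0]:b[2]]
    m=((h[...,0]<12)|(h[...,0]>168))&(h[...,1]>80)&(h[...,2]>60); v,u=np.nonzero(m)
    if len(v): print('red',len(v),u.mean()+b[0],v.mean()+b[1],plane(c,[u.mean()+b[0],v.mean()+b[1]],.01))
```

```text
top 0.02 1015 [ 0.5076 -0.1847  0.0305] med z 0.0307 ((506.8355712890625, -187.91383361816406), (142.0502471923828, 151.06741333007812), 23.706600189208984)
top 0.038 492 [ 0.5114 -0.1843  0.0416] med z 0.0413 ((509.6481018066406, -185.63095092773438), (127.0293960571289, 144.07559204101562), 24.107830047607422)
top 0.07 29 [ 0.5099 -0.1839  0.1312] med z 0.1383 ((510.63433837890625, -185.2698516845703), (11.60722541809082, 9.574170112609863), 73.65666961669922)
top 0.005 1352 [0.4889 0.175  0.0089] med z 0.0084 ((490.42376708984375, 175.53012084960938), (253.10610961914062, 269.27899169921875), 1.5929208993911743)
top 0.09 66 [0.4877 0.1745 0.1028] med z 0.1037 ((488.1336975097656, 174.8584442138672), (30.38201332092285, 27.93910789489746), 57.732391357421875)
side 0.02 647 [ 0.5103 -0.1648  0.0305] med z 0.0311 ((508.9661865234375, -185.90036010742188), (143.90908813476562, 160.31639099121094), 23.172922134399414)
side 0.038 350 [ 0.5135 -0.1797  0.0418] med z 0.0418 ((509.0361328125, -181.0553741455078), (107.09940338134766, 113.27263641357422), 20.473432540893555)
side 0.07 60 [ 0.5135 -0.181   0.1172] med z 0.1165 ((513.4857788085938, -181.83377075195312), (7.425673961639404, 11.812947273254395), 9.015199661254883)
side 0.005 1127 [0.4876 0.1884 0.0094] med z 0.0094 ((489.5605163574219, 160.35614013671875), (239.47152709960938, 231.88320922851562), 9.433806419372559)
side 0.09 102 [0.4898 0.178  0.1008] med z 0.1023 ((490.02008056640625, 176.6084747314453), (30.194433212280273, 29.3872127532959), 58.71173858642578)
red 1 308.0 252.0 [[0.53782412 0.14343033 0.01      ]]
```

View pics/crop1.png

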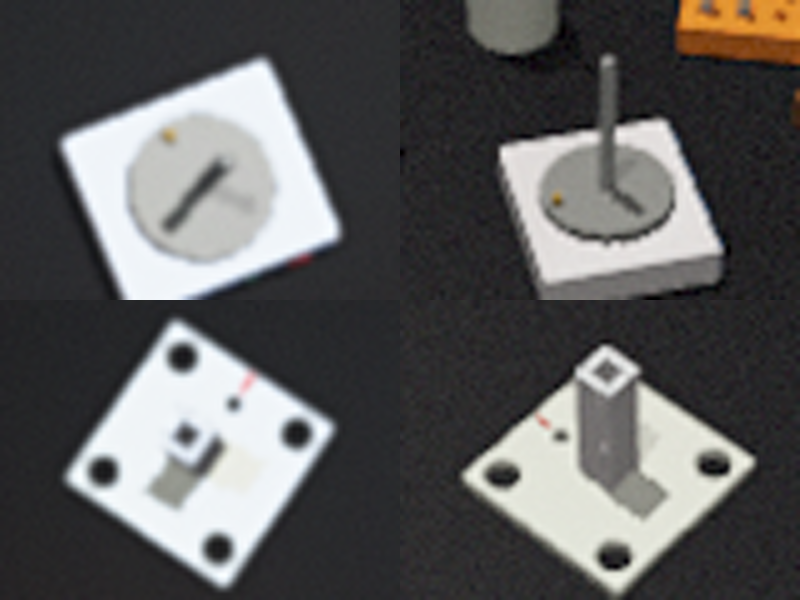

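The crop confirms it: a metal unit with a grey seat and spindle, brass pin at top (363.6,182) and side (321.4,180). The carousel's red mark and pin hole are at top (269.6,187.6) and side (312,255).

Run:
```python
from h import *
from scipy.spatial.transform import Rotation as R
t=cam('top'); s=cam('side')
print('pin',plane(t,[363.6,182],.049),plane(s,[321.4,180],.049))
print('hole',plane(t,[269.6,187.6],.01),plane(s,[312,255],.01))
# sleeve top bore centre & spindle tip
print('bore',plane(t,[223+37.2,167+27.2],.105),plane(s,[280+41.4,228+14.2],.105))
print('tip',plane(t,[330+46,155+31.5],.16),plane(s,[290+63.6-2,140+11.8],.16),plane(s,[331.5,152],.16))
# deck corners, depth masked convex hull
for c,b,z in((t,(223,160,303,235),.01),(t,(330,155,410,230),.032),(s,(285,225,362,292),.01)):
    g=c['img'][b[1]:b[3],b[0]:b[2]].min(2); m=(g>150).astype(np.uint8)
    n,l,st,_=cv2.connectedComponentsWithStats(m); i=1+st[1:,4].argmax()
    v,u=np.nonzero(l==i); p=plane(c,np.c_[u+b[0],v+b[1]],z)[:,:2]*1000
    print(cv2.minAreaRect(p.astype(np.float32)))
o=ctrl.get_obs(); q=o['eef_rot']; print(R.from_quat([q[1],q[2],q[3],q[0]]).as_matrix().round(3))
```

```text
pin [[ 0.54340918 -0.16301932  0.049     ]] [[ 0.54437013 -0.15758534  0.049     ]]
hole [[0.52155366 0.15162245 0.01      ]] [[0.52300959 0.15339611 0.01      ]]
bore [[0.48670147 0.1728518  0.105     ]] [[0.48817632 0.17494385 0.105     ]]
tip [[ 0.51355693 -0.18965258  0.16      ]] [[ 0.4439648  -0.19650928  0.16      ]] [[ 0.51243544 -0.18471925  0.16      ]]
((488.1713562011719, 174.637451171875), (132.83566284179688, 131.23641967773438), 57.69496536254883)
((512.6002807617188, -185.75521850585938), (131.22604370117188, 151.61741638183594), 23.30846405029297)
((490.1017150878906, 173.79837036132812), (131.28533935546875, 132.75051879882812), 57.999107360839844)
[[-0.92   0.391 -0.   ]
 [ 0.391  0.92  -0.001]
 [ 0.    -0.001 -1.   ]]
```

Call:
{"method": "servo_tool", "body": {"series": "-1 -0.035 -0.02 0 0 0 7; -1 -0.07 -0.04 0 0 0 14; -1 -0.105 -0.061 0 0 0 21; -1 -0.14 -0.082 0 0 0 28; -1 -0.175 -0.102 0 0 0 35; -1 -0.21 -0.123 0 0 0 42; -1 -0.245 -0.143 0 0 0 49; -1 -0.28 -0.164 0.01 0 0 56; -1 -0.315 -0.184 0.02 0 0 63; -1 -0.345 -0.202 0.03 0 0 70; -1 -0.37 -0.216 0.04 0 0 77; -1 -0.3815 -0.223 0.05 0 0 84"}}

```text
time_s: 1.3
eef_pos: [0.4909, 0.1717, 0.2061]
eef_rot: [0.001, 0.807, 0.591, 0.0]
wrist_force: [-0.3, -0.1, 0.3]
opening: 0.996
grasp_force: 0.0
```

Call:
{"method": "servo_tool", "body": {"series": "-1 0 0 0.005 0 0 6; -1 0 0 0.01 0 0 12; -1 0 0 0.01 0 0 15.4; -1 0 0 0.01 0 0 15.4; -1 0 0 0.01 0 0 15.4; -1 0 0 0.01 0 0 15.4"}}

```text
time_s: 1.8
eef_pos: [0.4889, 0.1749, 0.1965]
eef_rot: [0.0, 0.876, 0.483, 0.0]
wrist_force: [-0.2, 0.1, 0.3]
opening: 0.996
grasp_force: 0.0
```

```bash
cat >> h.py <<'E'
from scipy.spatial.transform import Rotation as R
def st(p=None,yaw=None):
    o=ctrl.get_obs(); q=o['eef_rot']; M=R.from_quat([q[1],q[2],q[3],q[0]]).as_matrix()
    a=np.degrees(np.arctan2(M[1,1],M[0,1]))
    print('t',round(o['time_s'],2),'p',o['eef_pos'].round(4),'yaw_y',a.round(2),'tilt',M[:2,2].round(4),'F',o['wrist_force'].round(2),'T',o['torque'].round(3),'open',round(o['opening'],3),'g',round(o['grasp_force'],1),'q6',o['q'][5].round(2))
    if p is not None: print('shift',(M.T@(np.array(p)-o['eef_pos'])).round(4))
    if yaw is not None: print('turn z',round(-((yaw-a+180)%360-180),2))
    return o,M
E
python3 -c "
from h import *
st([.4885,.1742,.091],-32.3)
c=cam('side');save(c,'a.png',(220,130,420,280),4)"
```

```text
t 1.8 p [0.4889 0.1749 0.1965] yaw_y -32.3 tilt [0.0005 0.    ] F [-0.24  0.08  0.27] T [-0.035 -0.041 -0.003] open 0.996 g 0.0 q6 0.68
shift [-0.0008  0.      0.1055]
turn z 0.0
```

View pics/a.png

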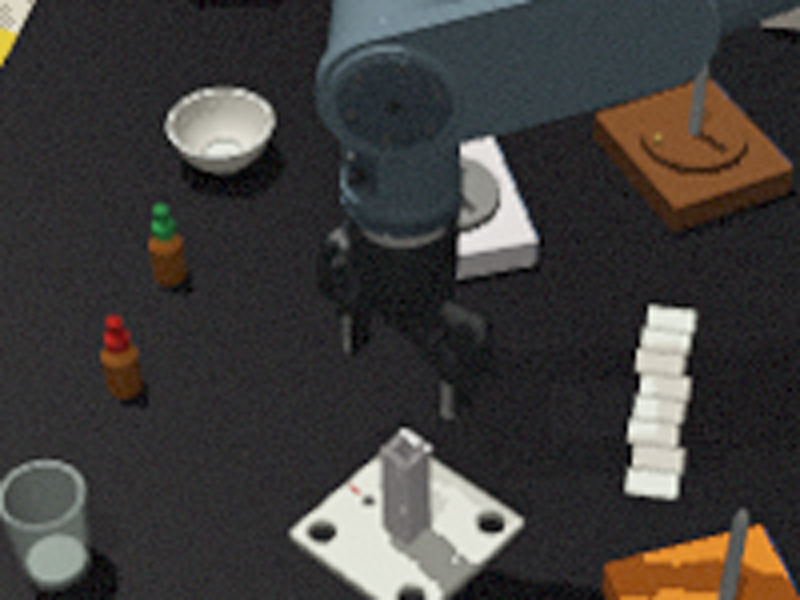

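The picture shows the open gripper straddling the sleeve at (405,450) with the finger line along the deck's edge. Next I descend and close.

Call:
{"method": "servo_tool", "body": {"series": "-1 -0.0008 0 0.02 0 0 0; -1 -0.0008 0 0.04 0 0 0; -1 -0.0008 0 0.06 0 0 0; -1 -0.0008 0 0.08 0 0 0; -1 -0.0008 0 0.095 0 0 0; -1 -0.0008 0 0.103 0 0 0; -1 -0.0008 0 0.1055 0 0 0; -1 -0.0008 0 0.1055 0 0 0; -1 -0.0008 0 0.1055 0 0 0"}}

```text
time_s: 2.6
eef_pos: [0.489, 0.1743, 0.0917]
eef_rot: [0.0, 0.876, 0.482, 0.001]
wrist_force: [-0.2, -0.7, 0.3]
opening: 0.998
grasp_force: 0.0
```

Call:
{"method": "servo_tool", "body": {"series": "0.2 0 0 0 0 0 0; 0.2 0 0 0 0 0 0; 0.2 0 0 0 0 0 0; 0.2 0 0 0 0 0 0; 1 0 0 0 0 0 0; 1 0 0 0 0 0 0; 1 0 0 0 0 0 0; 1 0 0 0 0 0 0; 1 0 0 0 0 0 0; 1 0 0 0 0 0 0"}}

```text
time_s: 3.43
eef_pos: [0.4889, 0.1741, 0.0913]
eef_rot: [0.0, 0.876, 0.482, 0.001]
wrist_force: [0.4, -0.7, 5.6]
opening: 0.321
grasp_force: 60.0
```

```bash
python3 -c "
from h import *
st([.4885,.1742,.271])"
```

```text
t 3.43 p [0.4889 0.1741 0.0913] yaw_y -32.42 tilt [0.0012 0.    ] F [ 0.36 -0.68  5.58] T [-0.034  0.11  -0.021] open 0.321 g 60.0 q6 0.68
shift [-0.     -0.0002 -0.1797]
```

Call:
{"method": "servo_tool", "body": {"series": "1 0 0 -0.005 0 0 0; 1 0 0 -0.018 0 0 0; 1 0 0 -0.035 0 0 0; 1 0 0 -0.053 0 0 0; 1 0 0 -0.071 0 0 0; 1 0 0 -0.089 0 0 0; 1 0 0 -0.107 0 0 0; 1 0 0 -0.125 0 0 0; 1 0 0 -0.143 0 0 0; 1 0 0 -0.16 0 0 0; 1 0 0 -0.172 0 0 0; 1 0 0 -0.18 0 0 0"}}

```text
time_s: 4.43
eef_pos: [0.4881, 0.1742, 0.2715]
eef_rot: [-0.0, 0.876, 0.482, -0.0]
wrist_force: [0.6, 0.2, -4.0]
opening: 0.319
grasp_force: 59.7
```

```bash
python3 -c "
from h import *
st([.5125,-.186,.275],39)"
```

```text
t 4.43 p [0.4881 0.1742 0.2715] yaw_y -32.42 tilt [-0.0001  0.0001] F [ 0.6   0.19 -3.98] T [-0.027 -0.036 -0.009] open 0.319 g 59.7 q6 0.68
shift [-0.291   0.2136 -0.0035]
turn z -71.42
```

Call:
{"method": "servo_tool", "body": {"series": "1 -0.006 0.004 -0.001 0 0 -2; 1 -0.018 0.013 -0.002 0 0 -5; 1 -0.034 0.025 -0.0035 0 0 -9; 1 -0.052 0.038 -0.0035 0 0 -13; 1 -0.07 0.051 -0.0035 0 0 -17; 1 -0.088 0.065 -0.0035 0 0 -21; 1 -0.106 0.078 -0.0035 0 0 -25; 1 -0.124 0.091 -0.0035 0 0 -29; 1 -0.142 0.104 -0.0035 0 0 -33; 1 -0.158 0.116 -0.0035 0 0 -37; 1 -0.17 0.125 -0.0035 0 0 -40; 1 -0.175 0.128 -0.0035 0 0 -42"}}

```text
time_s: 5.43
eef_pos: [0.502, -0.0441, 0.2732]
eef_rot: [-0.001, 0.645, 0.764, -0.001]
wrist_force: [0.4, -0.2, -3.2]
opening: 0.319
grasp_force: 59.6
```

```bash
python3 -c "
from h import *
st([.5125,-.186,.275],39)"
```

```text
t 5.43 p [ 0.502  -0.0441  0.2732] yaw_y 9.63 tilt [-0.0021 -0.0001] F [ 0.41 -0.16 -3.17] T [-0.008 -0.029  0.009] open 0.319 g 59.6 q6 -0.49
shift [-0.1416 -0.0134 -0.0018]
turn z -29.37
```

Call:
{"method": "servo_tool", "body": {"series": "1 -0.005 0 0 0 0 -2; 1 -0.017 -0.001 0 0 0 -5; 1 -0.034 -0.003 -0.001 0 0 -9; 1 -0.053 -0.005 -0.002 0 0 -13; 1 -0.073 -0.007 -0.002 0 0 -17; 1 -0.093 -0.009 -0.002 0 0 -21; 1 -0.112 -0.011 -0.002 0 0 -25; 1 -0.128 -0.013 -0.002 0 0 -28; 1 -0.138 -0.0134 -0.002 0 0 -29.4; 1 -0.1416 -0.0134 -0.002 0 0 -29.4; 1 -0.1416 -0.0134 -0.002 0 0 -29.4; 1 -0.1416 -0.0134 -0.002 0 0 -29.4"}}

```text
time_s: 6.43
eef_pos: [0.5125, -0.1835, 0.2755]
eef_rot: [-0.001, 0.431, 0.902, 0.0]
wrist_force: [-0.7, -0.2, -3.9]
opening: 0.318
grasp_force: 59.7
```

Run:
```python
from h import *
st([.5125,-.1855,.275],39)
t=cam('top'); s=cam('side')
def crop(c,b): return cv2.resize(c['img'][b[1]:b[3],b[0]:b[2],::-1],(400,500),interpolation=cv2.INTER_CUBIC)
cv2.imwrite('pics/b.png',np.hstack([crop(t,(325,130,405,230)),crop(s,(290,105,370,205))]))
# deck tops (white) at z of underside+10
for c,b in((t,(320,130,410,230)),(s,(280,100,380,165))):
    P=cloud(c)[b[1]:b[3],b[0]:b[2]].reshape(-1,3)
    q=P[(P[:,2]>.183)&(P[:,2]<.205)]; print(len(q),q.mean(0).round(4),np.median(q[:,2]),cv2.minAreaRect((q[:,:2]*1000).astype(np.float32)))
```

```text
t 6.43 p [ 0.5125 -0.1835  0.2755] yaw_y 38.92 tilt [-0.0014  0.0013] F [-0.67 -0.22 -3.9 ] T [ 0.074  0.011 -0.023] open 0.318 g 59.7 q6 -1.24
shift [-0.0016 -0.0013  0.0005]
turn z -0.08
680 [ 0.4868 -0.1674  0.1935] 0.19342937913157698 ((510.5992126464844, -182.1722412109375), (129.10205078125, 130.74891662597656), 38.41603088378906)
845 [ 0.5129 -0.1706  0.1934] 0.19369623897415866 ((567.4959716796875, -250.39398193359375), (135.15518188476562, 314.2679443359375), 37.166263580322266)
```

View pics/b.png

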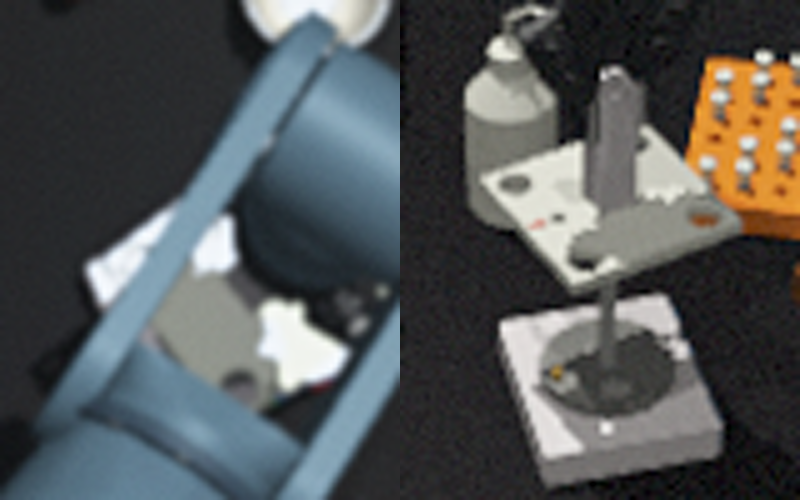

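The side half shows the deck level above the spindle, with the pin hole at about (321.6,148.4) and the pin at (321.4,179.4). The top view is hidden by the arm. I'll measure the held deck in the side view.

Run:
```python
from h import *
s=cam('side')
print('hole',plane(s,[321.6,148.4],.1945))
P=cloud(s); d=np.hypot(P[...,0]-.5125,P[...,1]+.1835)
m=(P[...,2]>.188)&(P[...,2]<.2)&(d<.1)
n,l,stt,_=cv2.connectedComponentsWithStats(m.astype(np.uint8)); i=1+stt[1:,4].argmax()
v,u=np.nonzero(l==i); p=plane(s,np.c_[u,v],.1945)[:,:2]*1000
print(len(v),cv2.minAreaRect(p.astype(np.float32)))
# sleeve-top bore and spindle: lower spindle axis columns in side
g=s['img'].min(2)
for v in (164,167,170): print(v,g[v,322:345])
for c in [(.5125,-.1855),(.5125,-.184)]:
  print(proj(s,[[*c,.16],[*c,.1],[*c,.07]]).round(1).tolist())
```

```text
hole [[ 0.54206931 -0.15640275  0.1945    ]]
764 ((513.4534912109375, -176.28041076660156), (132.98304748535156, 138.15306091308594), 39.10189437866211)
164 [ 28  32  40  32  28  20  15  38  70  78  76  40  27  70  83 116 152 156
 158 168 167 109  16]
167 [159 158 167 182 207 206 207 174 108  75 101 189 204 199 200 201 199 198
 198 200 203 206 155]
170 [201 176 139 123 122 123 123 106  85  75  87 115 125 122 120 121 119 151
 182 199 204 203 211]
[[331.5, 151.9], [331.4, 165.1], [331.4, 171.4]]
[[331.5, 152.1], [331.4, 165.3], [331.3, 171.7]]
```

Call:
{"method": "servo_tool", "body": {"series": "1 -0.001 -0.0007 0 0 0 0; 1 -0.0021 -0.0014 0.004 0 0 0; 1 -0.0021 -0.0014 0.01 0 0 0; 1 -0.0021 -0.0014 0.016 0 0 0; 1 -0.0021 -0.0014 0.021 0 0 0; 1 -0.0021 -0.0014 0.024 0 0 0; 1 -0.0021 -0.0014 0.026 0 0 0; 1 -0.0021 -0.0014 0.027 0 0 0; 1 -0.0021 -0.0014 0.028 0 0 0; 1 -0.0021 -0.0014 0.029 0 0 0; 1 -0.0021 -0.0014 0.029 0 0 0; 1 -0.0021 -0.0014 0.029 0 0 0"}}

```text
time_s: 7.58
eef_pos: [0.5132, -0.1867, 0.2475]
eef_rot: [0.0, 0.431, 0.902, -0.0]
wrist_force: [-0.3, -0.1, -3.3]
opening: 0.321
grasp_force: 59.6
```

```bash
python3 -c "
from h import *
st([.5128,-.186,.237],39)"
```

```text
t 7.58 p [ 0.5132 -0.1867  0.2475] yaw_y 38.98 tilt [ 0.0002 -0.0002] F [-0.3  -0.06 -3.3 ] T [ 0.02   0.028 -0.019] open 0.321 g 59.6 q6 -1.25
shift [0.0008 0.0001 0.0105]
turn z -0.02
```

Call:
{"method": "servo_tool", "body": {"series": "1 0.0003 0 0.0015 0 0 0; 1 0.0003 0 0.003 0 0 0; 1 0.0003 0 0.0045 0 0 0; 1 0.0003 0 0.006 0 0 0; 1 0.0003 0 0.0075 0 0 0; 1 0.0003 0 0.009 0 0 0; 1 0.0003 0 0.0105 0 0 0; 1 0.0003 0 0.012 0 0 0; 1 0.0003 0 0.012 0 0 0; 1 0.0003 0 0.012 0 0 0"}}

```text
time_s: 8.42
eef_pos: [0.5129, -0.1863, 0.2351]
eef_rot: [-0.0, 0.431, 0.903, 0.0]
wrist_force: [0.7, 0.7, -4.0]
opening: 0.319
grasp_force: 59.6
```

```bash
python3 -c "
from h import *
st([.5128,-.186,.237],39)"
```

```text
t 8.42 p [ 0.5129 -0.1863  0.2351] yaw_y 38.98 tilt [-0.0002  0.0001] F [ 0.73  0.71 -3.97] T [-0.031  0.065  0.062] open 0.319 g 59.6 q6 -1.25
shift [ 0.0003  0.0001 -0.0019]
turn z -0.02
```

Call:
{"method": "servo_tool", "body": {"series": "1 0 0 0.004 0 0 0; 1 0 0 0.011 0 0 0; 1 0 0 0.019 0 0 0; 1 0 0 0.027 0 0 0; 1 0 0 0.035 0 0 0; 1 0 0 0.043 0 0 0; 1 0 0 0.051 0 0 0; 1 0 0 0.059 0 0 0; 1 0 0 0.067 0 0 0; 1 0 0 0.075 0 0 0; 1 0 0 0.081 0 0 0; 1 0 0 0.084 0 0 0"}}

```text
time_s: 9.42
eef_pos: [0.5127, -0.1862, 0.1501]
eef_rot: [-0.0, 0.431, 0.902, 0.0]
wrist_force: [-0.5, 0.1, -3.5]
opening: 0.323
grasp_force: 59.7
```

```bash
python3 -c "
from h import *
st([.5128,-.186,.143],39)"
```

```text
t 9.42 p [ 0.5127 -0.1862  0.1501] yaw_y 38.98 tilt [-0.0008  0.0006] F [-0.54  0.07 -3.51] T [0.031 0.018 0.031] open 0.323 g 59.7 q6 -1.25
shift [0.0001 0.0002 0.0071]
turn z -0.02
```

Call:
{"method": "servo_tool", "body": {"series": "1 0 0 0.002 0 0 0; 1 0 0 0.004 0 0 0; 1 0 0 0.006 0 0 0; 1 0 0 0.0075 0 0 0; 1 0 0 0.0085 0 0 0; 1 0 0 0.0095 0 0 0; 1 0 0 0.0102 0 0 0; 1 0 0 0.0102 0 0 0; 1 0 0 0.0102 0 0 0"}}

```text
time_s: 10.17
eef_pos: [0.5131, -0.1865, 0.1413]
eef_rot: [0.0, 0.431, 0.902, -0.0]
wrist_force: [0.0, -0.3, -2.2]
opening: 0.324
grasp_force: 59.8
```

```bash
python3 -c "
from h import *
st([.5128,-.186,.1333],39)"
```

```text
t 10.17 p [ 0.5131 -0.1865  0.1413] yaw_y 38.98 tilt [ 0.0004 -0.0003] F [ 0.04 -0.27 -2.23] T [ 0.115 -0.042 -0.009] open 0.324 g 59.8 q6 -1.25
shift [0.0006 0.0001 0.008 ]
turn z -0.02
```

Call:
{"method": "servo_tool", "body": {"series": "1 0 0 0.0005 0 0 0; 1 0 0 0.001 0 0 0; 1 0 0 0.0015 0 0 0; 1 0 0 0.0015 0 0 0; 1 0 0 0.0015 0 0 0; 1 0 0 0.0015 0 0 0"}}

```text
time_s: 10.67
eef_pos: [0.5133, -0.1868, 0.1398]
eef_rot: [0.001, 0.431, 0.902, -0.0]
wrist_force: [2.6, -2.2, -3.0]
opening: 0.319
grasp_force: 59.7
```

```bash
python3 -c "
from h import *
st()"
```

```text
t 10.67 p [ 0.5133 -0.1868  0.1398] yaw_y 38.97 tilt [ 0.001  -0.0008] F [ 2.65 -2.16 -2.97] T [-0.404 -0.469 -0.18 ] open 0.319 g 59.7 q6 -1.25
```

Force and moment both point along the negative tangent, so the pin's taper is touching the hole's edge. I'll ease the yaw clockwise.

Call:
{"method": "servo_tool", "body": {"series": "1 0 0 0 0 0 0.5; 1 0 0 0 0 0 1; 1 0 0 0 0 0 1.5; 1 0 0 0 0 0 2; 1 0 0 0 0 0 2; 1 0 0 0 0 0 2"}}

```text
time_s: 11.17
eef_pos: [0.5128, -0.1862, 0.1395]
eef_rot: [-0.0, 0.446, 0.895, 0.0]
wrist_force: [1.0, 0.5, -2.6]
opening: 0.323
grasp_force: 59.7
```

```bash
python3 -c "
from h import *
st()"
```

```text
t 11.17 p [ 0.5128 -0.1862  0.1395] yaw_y 36.98 tilt [-0.0004  0.0003] F [ 0.98  0.47 -2.6 ] T [-0.115 -0.324  0.02 ] open 0.323 g 59.7 q6 -1.21
```

Call:
{"method": "servo_tool", "body": {"series": "1 0 0 0.0005 0 0 0; 1 0 0 0.001 0 0 0; 1 0 0 0.0015 0 0 0; 1 0 0 0.002 0 0 0; 1 0 0 0.002 0 0 0; 1 0 0 0.002 0 0 0"}}

```text
time_s: 11.67
eef_pos: [0.513, -0.1865, 0.1375]
eef_rot: [0.0, 0.446, 0.895, -0.0]
wrist_force: [2.0, -1.2, -3.9]
opening: 0.322
grasp_force: 59.7
```

```bash
python3 -c "
from h import *
st()"
```

```text
t 11.67 p [ 0.513  -0.1865  0.1375] yaw_y 36.97 tilt [ 0.0002 -0.0002] F [ 2.02 -1.25 -3.92] T [-0.349 -0.449 -0.111] open 0.322 g 59.7 q6 -1.21
```

Call:
{"method": "servo_tool", "body": {"series": "1 0 0 0 0 0 0.5; 1 0 0 0 0 0 1; 1 0 0 0 0 0 1.5; 1 0 0 0.0005 0 0 1.5; 1 0 0 0.001 0 0 1.5; 1 0 0 0.0015 0 0 1.5; 1 0 0 0.002 0 0 1.5; 1 0 0 0.002 0 0 1.5; 1 0 0 0.002 0 0 1.5"}}

```text
time_s: 12.42
eef_pos: [0.5128, -0.1862, 0.1354]
eef_rot: [-0.0, 0.458, 0.889, 0.0]
wrist_force: [-0.0, -0.6, -3.5]
opening: 0.322
grasp_force: 59.6
```

```bash
python3 -c "
from h import *
st()"
```

```text
t 12.42 p [ 0.5128 -0.1862  0.1354] yaw_y 35.48 tilt [-0.0005  0.0003] F [-0.05 -0.58 -3.49] T [-0.008 -0.082 -0.046] open 0.322 g 59.6 q6 -1.19
```

No load now, and about 2 mm left to go. I'll continue gently to the seat.

Call:
{"method": "servo_tool", "body": {"series": "1 0 0 0.0005 0 0 0.2; 1 0 0 0.001 0 0 0.3; 1 0 0 0.0015 0 0 0.3; 1 0 0 0.002 0 0 0.3; 1 0 0 0.0024 0 0 0.3; 1 0 0 0.0024 0 0 0.3; 1 0 0 0.0024 0 0 0.3"}}

```text
time_s: 13.0
eef_pos: [0.5129, -0.1864, 0.1331]
eef_rot: [-0.0, 0.46, 0.888, 0.0]
wrist_force: [1.0, 0.1, -3.2]
opening: 0.321
grasp_force: 59.6
```

```bash
python3 -c "
from h import *
st()"
```

```text
t 13.0 p [ 0.5129 -0.1864  0.1331] yaw_y 35.18 tilt [-0.0001  0.0001] F [ 1.03  0.11 -3.24] T [0.031 0.028 0.029] open 0.321 g 59.6 q6 -1.18
```

Call:
{"method": "servo_tool", "body": {"series": "1 0 0 0.0004 0 0 0; 1 0 0 0.0008 0 0 0; 1 0 0 0.0012 0 0 0; 1 0 0 0.0012 0 0 0; 1 0 0 0.0012 0 0 0; 1 0 0 0.0012 0 0 0"}}

```text
time_s: 13.5
eef_pos: [0.5131, -0.1864, 0.1322]
eef_rot: [0.0, 0.46, 0.888, -0.0]
wrist_force: [-0.6, -0.7, -1.2]
opening: 0.321
grasp_force: 59.9
```

```bash
python3 -c "
from h import *
st()
c=cam('side');save(c,'c.png',(290,125,370,205),7)"
```

```text
t 13.5 p [ 0.5131 -0.1864  0.1322] yaw_y 35.18 tilt [ 0.0002 -0.0002] F [-0.65 -0.65 -1.15] T [0.101 0.144 0.027] open 0.321 g 59.9 q6 -1.18
```

View pics/c.png

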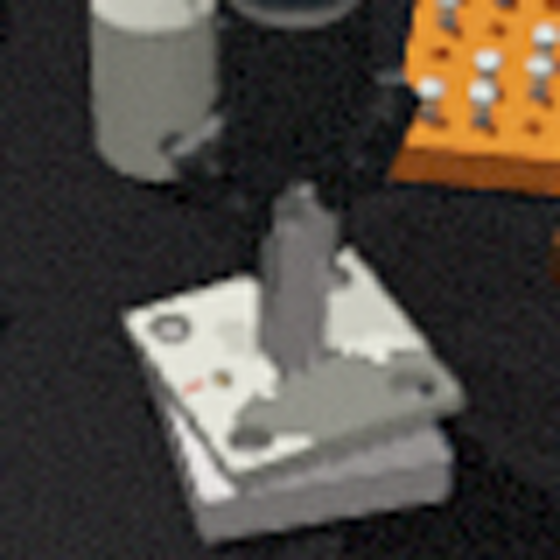

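The brass pin shows through the hole at (222,378), the deck is flat on the seat and the seat is taking the weight. I'll settle it and release.

Call:
{"method": "servo_tool", "body": {"series": "1 0 0 0.0004 0 0 0; 1 0 0 0.0006 0 0 0; 1 0 0 0.0006 0 0 0; 1 0 0 0.0006 0 0 0"}}

```text
time_s: 13.88
eef_pos: [0.513, -0.1864, 0.1316]
eef_rot: [0.0, 0.46, 0.888, -0.0]
wrist_force: [-0.8, 0.6, 1.9]
opening: 0.321
grasp_force: 60.2
```

Call:
{"method": "servo_tool", "body": {"series": "0.1 0 0 0 0 0 0; -0.2 0 0 0 0 0 0; -0.5 0 0 0 0 0 0; -1 0 0 0 0 0 0; -1 0 0 0 0 0 0; -1 0 0 0 0 0 0; -1 0 0 0 0 0 0; -1 0 0 0 0 0 0; -1 0 0 0 0 0 0; -1 0 0 0 0 0 0"}}

```text
time_s: 14.72
eef_pos: [0.513, -0.1864, 0.1314]
eef_rot: [0.0, 0.46, 0.888, -0.0]
wrist_force: [-1.2, -0.3, 0.3]
opening: 0.996
grasp_force: 0.0
```

Call:
{"method": "servo_tool", "body": {"series": "-1 0 0 -0.004 0 0 0; -1 0 0 -0.012 0 0 0; -1 0 0 -0.022 0 0 0; -1 0 0 -0.034 0 0 0; -1 0 0 -0.048 0 0 0; -1 0 0 -0.064 0 0 0; -1 0 0 -0.08 0 0 0; -1 0 0 -0.096 0 0 0; -1 0 0 -0.112 0 0 0; -1 0 0 -0.125 0 0 0; -1 0 0 -0.13 0 0 0; -1 0 0 -0.13 0 0 0"}}

```text
time_s: 15.72
eef_pos: [0.5139, -0.1869, 0.2641]
eef_rot: [0.002, 0.46, 0.888, -0.0]
wrist_force: [0.3, -0.4, 0.1]
opening: 0.998
grasp_force: 0.0
```

Run:
```python
from h import *
st()
c=cam('side');save(c,'d.png',(270,115,370,205),6)
P=cloud(c);d=np.hypot(P[...,0]-.513,P[...,1]+.186)
q=P[(d<.075)&(d>.03)&(P[...,2]>.045)&(P[...,2]<.07)]
A=np.c_[q[:,:2]-[.513,-.186],np.ones(len(q))]; print(len(q),np.median(q[:,2]),np.linalg.lstsq(A,q[:,2],rcond=None)[0])
```

```text
t 15.72 p [ 0.5139 -0.1869  0.2641] yaw_y 35.18 tilt [ 0.0038 -0.0024] F [ 0.28 -0.37  0.09] T [-0.056 -0.018 -0.039] open 0.998 g 0.0 q6 -1.18
530 0.05006172933051101 [0.00062066 0.00233533 0.05033656]
```

View pics/d.png

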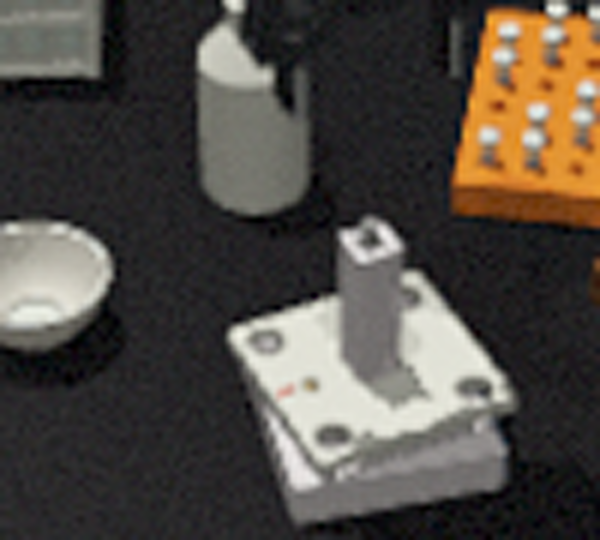

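The carousel is home: the deck is level with its top at about 0.050 m (0.052 less roughly 1 mm of spring sag). The pin is in the hole at (310,384), the spindle tip shows above the sleeve at (370,228), and the gripper is clear.

```bash
python3 -c "
from bench import ctrl
print(ctrl.hand_in())"
```

```text
the job is handed in; nothing more can be done
None
```

The carousel is on the spindle with the drive pin in the marked hole, lying flat on the grey seat and released with the gripper clear; I handed the job in at about 16 s, and it returned no verdict.

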